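# Clear the reject down the chute and set the next blank against the gauge pins

## Robot

A 6-joint arm with a two-finger parallel gripper is mounted at the origin on the work surface. World frame = base frame: x ahead of the robot, y to its left, z up, the work surface at z = 0. Lengths are in mm, angles in rad, forces in N, time in s.
With the tool pointing down it reaches from about 225 to 875 mm from the base axis. Payload 3.4 kg.
Tool frame: the origin (TCP) lies on the centre line of the jaws, within the pads' length; the fingertips stand 8 mm ahead of it and the grasp point (between the pads) lies 11 mm behind it; y points along the fingers, x is the direction in which the jaws open and shut, and the axes are right-handed (so a half turn about y gives the same grasp; the last joint's range is limited). The gripper opens to 85 mm and grips with 20 to 120 N. Pads are 22 mm wide; open, the fingers measure 114 mm over their backs; the gripper's body (76 mm by 85 mm) begins 54 mm behind the grasp point. The pads swing forward as they close: fully open they stand 13 mm farther back than shut.
Start: joints at [-1.405, 0.276, 1.505, -0, 1.361, -0.121], TCP at [162.657, -551.548, 239.328] pointing down, gripper open.
Joint ranges: [-2.89, 2.89], [-0.75, 2.08], [0.22, 2.7], [-1.18, 4.32], [0.11, 2.71], [-2.7, 2.7]. Speed limits (rad/s): [2.57, 2.57, 3.14, 3.14, 3.14, 3.14].

## Interface

Orientations are given as a unit quaternion [w, x, y, z].
In Python, from station import manip, optics gives the robot as it stands. The module is installed in compiled form; this text tells all that it offers.
- The arm moves only by the tool apply_moves, never from a script. Its arguments are lists of equal length, an entry for each row: "twist": the turn, a rotation vector about the tool's x, y, z in rad, a list of three; "translation": the shift along the tool's x, y, z in m, a list of three; "claw": the closure in counts, from 0 (fully open) to 255 (shut). In form: {"twist": [[ax, ay, az], ...], "translation": [[tx, ty, tz], ...], "claw": [claw, ...]}. A call has 1 to 12 rows; each row is the pose to reach, as a shift and turn from the pose measured when the call began, along the tool's axes at that moment; what a row does not reach only later rows make up. A row lasts 1/8 s, in which the tool goes at most 62.5 mm and 10.7 degrees, less where a joint would pass 70% of its speed; a pose out of reach is approached as far as the arm can. A call with a gripper value outside its range is refused whole. The fingers move at their own pace and stop on an object; "newtons" is the grip in N (left out, the last holds). Time passes only in rows, so rows that repeat a pose let the fingers close. It gives the time, the measured TCP pose, the force and the opening at its end, in the units of the state.
- manip.get_state(): the state, without advancing time (a new reading comes with each control period).
- optics.camera(name): name is "scene" or "top"; returns the picture (420x560x3 uint8, red, green, blue); there is no depth.
- optics.camera_params(name): a dict with "intrinsics" (3x3 intrinsics, pixels), "R" (3x3) and "t" (3): a world point X has camera coordinates R X + t. Camera axes: x right, y down, z forward; pixel columns grow to the right and rows downward; lengths in mm; the calibration is good to about 2 mm. A picture is of the moment at which its call begins. camera_params takes no time and is no camera call.
- manip.sign_off(): hands the job in, once; it reports no verdict.
The state is a dict: "time_s": time; "qpos": joint angles; "joint_vel": joint speeds; "joint_torque": joint torques, N m; "eef_pos": TCP position; "eef_rot": TCP orientation; "force": force on the tool from outside, world axes, zero at the start; "moment": the same for the moment, N m; "finger_gap": finger opening in mm.
Only numpy, scipy, OpenCV 4.12 (cv2) and the standard library are available. Lean on these libraries where they do the work, as an engineer would, in place of code of your own. Each camera call takes 0.05 s, during which the arm holds its last target.

## Task

Change over the gauging bench: first push the red-banded reject blank along its ledge, under the light bar and off the far edge so that it drops down the chute into the blue bin. Then slide the plain blank along the other ledge, under the gauge head, until it sits upright and fully home against both brass pins, and leave it there. Push both blanks rather than picking them up, and leave the jar and the ring gauge where they stand.

Things in the scene. Friction and masses are not known exactly. Their poses are not given: they have to be found in the camera images.
- drop_stand: Fixed grey stand, left or right, turned up to 0.25 rad. Origin: centre of its foot on the table; x runs along its level ledge from the robot's side to the chute, y left, z up. Dark steel ledge surface at z = 130 mm, x = -95 to 95 mm, open at both ends; dark rails along the sides, 12 mm above the ledge, leave a lane 118 mm wide (y = -59 to 59).
- drop_edge (a point): Middle of the ledge's far edge, at the ledge surface: drop stand x = 95, z = 130 mm; same axes. Just beyond and below it a steep steel slope between yellow sides leads down into the open blue bin on the table (part of the stand; inside x = 137 to 298, y = -70 to 70 mm, floor 5 mm and rim 85 mm above the table).
- light_bar (a point): Middle of the underside of the rigid grey light bar across the drop stand's lane: stand x = 67, z = 279 mm (149 above the ledge). Bar: 25 mm along x (55 to 80), 158 along y, 21 high. Its posts stand beyond it (x = 97 to 111, y = +-73): the robot's side is open. An upright tool meets the bar before the blank reaches the edge: lean its top 35 to 45 degrees back to the robot.
- gauge_stand: Fixed grey stand, on the other side, turned up to 0.25 rad. Origin: centre of its foot on the table; x runs along its ledge away from the robot's side, y left, z up. Dark steel ledge surface at z = 130 mm, x = -95 to 95, y = -65 to 65 mm, no rails. Two brass pins, 12 mm across, 24 mm high, stand on it at x = 57, y = +-18.6 mm.
- seat (a point): Where the underside centre of the plain blank is when it touches both brass pins: on the gauge stand's ledge surface, x = 35, y = 0, z = 130 mm in the stand's frame; same axes.
- gauge_head (a point): Lower end of the gauge head's thin stem, 55 mm straight above the seat. The head's black body, 40 mm across, spans 105 to 160 mm above the ledge; an arm holds it from a post 18 mm across at stand x = 82, y = 52, 175 mm high above the ledge. An upright gripper meets the head: lean its top 35 to 45 degrees back to the robot.
- reject: Loose turned aluminium cylinder with a red band round it and a red top, 46 mm across, 30 mm high, about 0.135 kg, standing on the drop stand's ledge, 75 to 125 mm short of the far edge. Origin: centre of its underside; z is its own axis.
- fresh: Loose plain aluminium cylinder, 46 mm across, 30 mm high, about 0.135 kg, standing on the gauge stand's ledge, 40 to 80 mm short of the seat. Origin: centre of its underside; z is its own axis.
- jar: Small jar with black lid standing on the table between the stands, 40 mm across, 60 mm high; leave it. Origin: centre of its underside.
- ring_gauge: Flat brass ring on the table between the robot and the stands, 56 mm across, 14 mm high; leave it. Origin: centre of its underside.
Things that resemble listed ones, but are neither listed nor needed, are in the scene too. What is shaped like the fresh but green is not meant.

How it is judged (in metres and radians):
On the way, in this order (a step that is already met when the one before it is completed fails the run):
1. the red-banded blank has dropped down the chute and lies in the blue bin (x of reject in the frame of drop_stand between 0.125 and 0.3 m and y of reject in the frame of drop_stand between -0.072 and 0.072 m and height (world z) of reject below 0.07 m), for 0.2 s.
2. the plain blank stands home against both brass pins (distance between fresh and seat below 0.003 m and angle between fresh's own z axis and vertical below 0.05 rad), for 0.2 s.
At the end, for the whole second after the job is handed in: The red-banded blank lies at rest in the blue bin (its origin inside the bin's walls or at the foot of the slope, less than 70 mm above the table), and the plain blank stands upright (within 0.05 rad) and at rest on the gauge ledge within 3 mm of touching both pins (all of step 1 and all of step 2 and linear speed of reject below 0.03 m/s and linear speed of fresh below 0.02 m/s).
It fails at once if the red-banded blank is picked up (its underside more than 30 mm above the ledge) (z of reject in the frame of drop_stand above 0.16 m).
It fails at once if the plain blank is picked up (more than 20 mm above the ledge) or falls off the ledge (z of fresh in the frame of gauge_stand above 0.15 m or z of fresh in the frame of gauge_stand below 0.1 m).
It fails at once if the jar or the ring gauge is shifted by more than 20 mm (distance of any of jar, ring_gauge from where it was at the start of the episode above 0.02 m).
It also fails if it takes over 46 s, if anything falls off the work surface, if the arm or the gripper's body presses on something with over 40 N, if the wrist force passes 120 N, or if a joint passes its speed limit or range.

## Working session

There is one attempt and no reset: what is moved stays moved. The work goes in short steps, Python scripts to look and compute and a tool call to move; the robot and the scene stay as the last step left them, time stands still between calls to the robot, and variables do not carry over. Pictures are saved under pics/ and viewed, and the job is handed in when it is done.

Besides the shell and the picture viewer there is one more tool, called in YAML: its name, and indented under it one key for each argument. apply_moves: Moves the arm, as the interface text tells. Its arguments: {"type":"object","properties":{"twist":{"type":"array","items":{"type":"array","items":{"type":"number"}}},"translation":{"type":"array","items":{"type":"array","items":{"type":"number"}}},"claw":{"type":"array","items":{"type":"number"}},"newtons":{"type":"number"}},"required":["twist","translation","claw"]}

```bash
mkdir -p pics; python3 - <<'E'
from station import manip, optics
import cv2
s=manip.get_state()
for k,v in s.items(): print(k,v)
for n in ("scene","top"):
    p=optics.camera_params(n); print(n,p)
    cv2.imwrite(f"pics/{n}0.png",cv2.cvtColor(optics.camera(n),cv2.COLOR_RGB2BGR))
E
```

```text
time_s 0.0
qpos [-1.40499675e+00  2.76622467e-01  1.50612246e+00 -1.62996337e-05
  1.36072264e+00 -1.21017379e-01]
joint_vel [ 0.00203076  0.00035314  0.00070698 -0.00078282 -0.00271657  0.00316578]
joint_torque [ 5.91544904e-04 -4.16777623e+01 -2.45806468e+01 -7.30194733e-05
  1.11208393e-02 -1.57485903e-05]
eef_pos [ 162.56205399 -551.00536665  238.42829999]
eef_rot [ 0.56678054 -0.56587245  0.42389044 -0.42292444]
force [0.07627748 0.0944262  0.27554684]
moment [-0.01242863  0.05602118 -0.00492175]
finger_gap 85.37064215736584
scene {'intrinsics': array([[498.61918893,   0.        , 280.87254288],
       [  0.        , 498.61918893, 211.96816523],
       [  0.        ,   0.        ,   1.        ]]), 'R': array([[-0.84365596,  0.53680843,  0.009018  ],
       [ 0.43777941,  0.69754991, -0.56725066],
       [-0.31079545, -0.47461651, -0.82349582]]), 't': array([ 438.9522863 , -177.31863691, 1227.11679109])}
top {'intrinsics': array([[387.16499499,   0.        , 282.45195575],
       [  0.        , 387.16499499, 203.55962642],
       [  0.        ,   0.        ,   1.        ]]), 'R': array([[-0.02555091, -0.99946996,  0.02017298],
       [-0.99729846,  0.02409482, -0.06939176],
       [ 0.06886891, -0.0218915 , -0.9973855 ]]), 't': array([ 43.94400028, 542.87316221, 897.15121335])}
```

View pics/scene0.png

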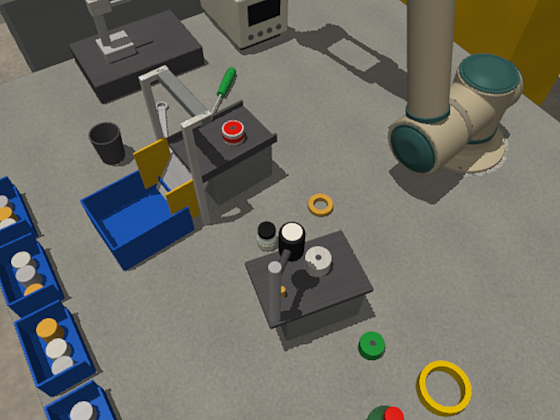

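View pics/top0.png

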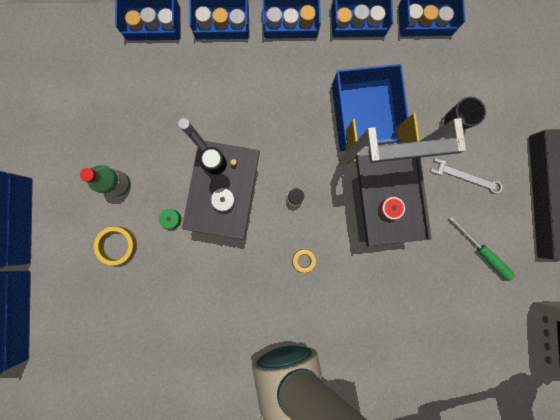

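The scene picture shows the red-banded blank at about (233,130) on the drop stand and the fresh blank at (318,260). In the top picture they are at (394,208) and (222,200). The drop stand is on the right and the gauge stand on the left. I'll zoom in for corner measurements.

```bash
cat > h.py <<'E'
import numpy as np, cv2
from station import manip, optics
def bp(n,u,v,z):
    p=optics.camera_params(n);K,R,t=p["intrinsics"],p["R"],p["t"]
    d=R.T@np.linalg.inv(K)@np.array([u,v,1.]);c=-R.T@t
    return c+d*(z-c[2])/d[2]
def proj(n,X):
    p=optics.camera_params(n);q=p["intrinsics"]@(p["R"]@np.asarray(X,float)+p["t"]);return q[:2]/q[2]
def crop(src,dst,x0,y0,w,h,k):
    im=cv2.imread(src)[y0:y0+h,x0:x0+w];cv2.imwrite(dst,cv2.resize(im,None,fx=k,fy=k,interpolation=cv2.INTER_CUBIC))
E
python3 - <<'E'
from h import *
crop("pics/top0.png","pics/t_d.png",325,55,150,200,3)
crop("pics/top0.png","pics/t_g.png",170,110,100,140,4)
crop("pics/scene0.png","pics/s_g.png",235,210,150,140,4)
E
```

```text
(no output)
```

View pics/t_d.png

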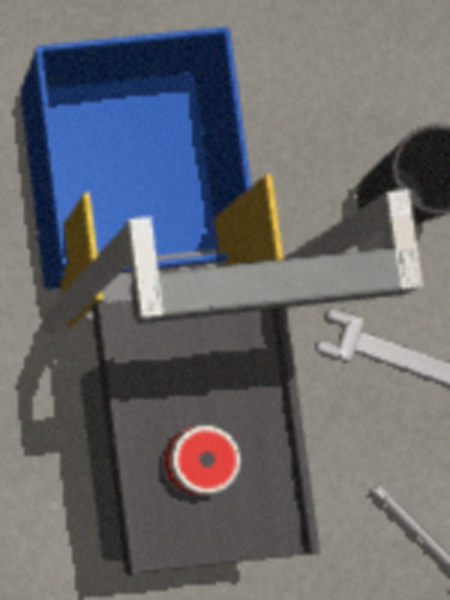

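View pics/t_g.png

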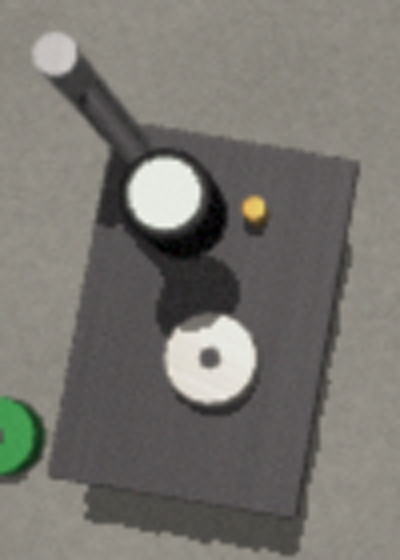

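View pics/s_g.png

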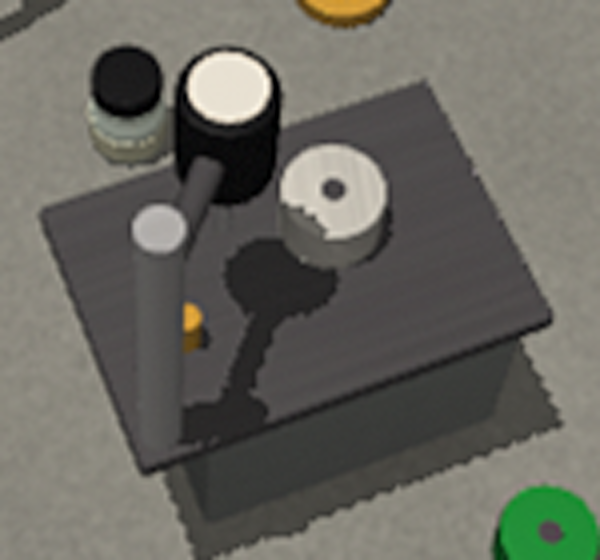

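```bash
cat > fit.py <<'E'
from h import *
from scipy.optimize import least_squares
def W(p,X):
    c,s=np.cos(p[2]),np.sin(p[2]);return np.array([p[0]+c*X[0]-s*X[1],p[1]+s*X[0]+c*X[1],X[2]])
def T(u,v): return ("top",170+u/4-.4,110+v/4-.4)
def S(u,v): return ("scene",235+u/4-.4,210+v/4-.4)
def D(u,v): return ("top",325+u/3-.35,55+v/3-.35)
G=[(T(48,478),(-95,65,130)),(T(297,517),(-95,-65,130)),(T(359,160),(95,-65,130)),(T(255,208),(57,-18.6,154)),
 (S(425,82),(-95,-65,130)),(S(552,318),(-95,65,130)),(S(145,470),(95,65,130)),(S(40,212),(95,-65,130)),(T(165,190),(35,0,290)),(S(230,87),(35,0,290)),(T(55,53),(82,52,305)),(S(160,228),(82,52,305))]
Dr=[(D(132,573),(-95,61,142)),(D(302,553),(-95,-59,130)),(D(43,48),(298,70,85)),(D(228,30),(298,-70,85))]
if __name__=="__main__":
  for nm,P,p0 in (("gauge",G,[500,200,0]),("drop",Dr,[500,-200,0])):
    f=lambda p:np.concatenate([proj(o[0],W(p,X))-o[1:] for o,X in P])
    r=least_squares(f,p0,loss="soft_l1",f_scale=1)
    print(nm,r.x);print(f(r.x).reshape(-1,2).round(1).tolist())
  print("cam",[(-optics.camera_params(n)["R"].T@optics.camera_params(n)["t"]).round() for n in("top","scene")])
E
python3 fit.py; python3 - <<'E'
from h import *
crop("pics/scene0.png","pics/s_d.png",75,60,210,210,3)
crop("pics/scene0.png","pics/s_r.png",200,100,80,60,8)
E
```

```text
gauge [ 5.69061151e+02  1.60415786e+02 -1.89786144e-01]
[[-0.3, 0.2], [-0.1, 0.8], [-0.1, 0.2], [-0.4, 0.2], [-0.2, -1.0], [0.8, -0.3], [-1.2, 0.4], [-1.2, -0.6], [0.1, 1.3], [-0.9, 0.9], [-0.2, 0.6], [-0.6, 0.6]]
drop [ 5.44833608e+02 -1.95330414e+02  7.44723230e-02]
[[0.6, -0.3], [-0.4, 0.3], [0.1, -0.3], [-0.3, 0.2]]
cam [array([481.,  50., 932.]), array([829., 470., 906.])]
```

View pics/s_d.png

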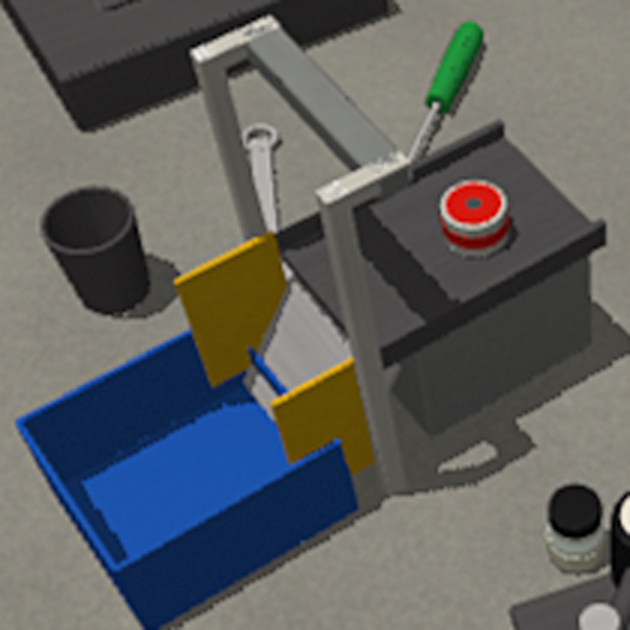

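View pics/s_r.png

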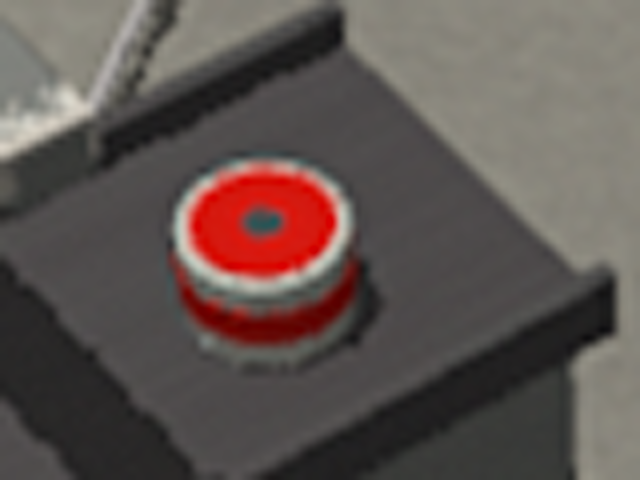

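The fits agree within about 1 px (roughly 2 mm), and both the ledge corners and the bin rim match. Next I'll measure the blanks, using the hub dots at z=160 in both cameras.

```bash
cat >> h.py <<'E'
PG=np.array([569.06,160.4,-.1898]);PD=np.array([544.8,-195.3,.0745])
def loc(P,X):
    c,s=np.cos(P[2]),np.sin(P[2]);d=np.asarray(X)[:2]-P[:2];return np.array([c*d[0]+s*d[1],-s*d[0]+c*d[1]])
E
python3 - <<'E'
from h import *
for nm,P,L in (("rej",PD,[("top",325+207/3-.35,55+459/3-.35),("scene",200+264/8-.4,100+222/8-.4)]),
 ("fresh",PG,[("top",170+210/4-.4,110+358/4-.4),("scene",235+333/4-.4,210+190/4-.4)])):
  for l in L:
    X=bp(*l,160);print(nm,l[0],X.round(1),loc(P,X).round(1))
print("jar",bp("top",295,194,60),"ring",bp("top",304,261,10))
from scipy.spatial.transform import Rotation as Ro
s=manip.get_state();q=s["eef_rot"];print(Ro.from_quat([*q[1:],q[0]]).as_matrix().round(3))
E
```

```text
rej top [ 520.4 -189.5  160. ] [-23.9   7.6]
rej scene [ 518.5 -190.3  160. ] [-25.9   6.9]
fresh top [545.8 153.6 160. ] [-21.5 -11. ]
fresh scene [544.5 153.3 160. ] [-22.7 -11.6]
jar [561.91420297   2.40851451  60.        ] ring [407.0262317  -17.22110642  10.        ]
[[ 0.283 -0.     0.959]
 [-0.959  0.002  0.283]
 [-0.002 -1.     0.   ]]
```

```bash
cat >> h.py <<'E'
from scipy.spatial.transform import Rotation as Ro
def st2w(P,x,y):
    c,s=np.cos(P[2]),np.sin(P[2]);return np.array([P[0]+c*x-s*y,P[1]+s*x+c*y])
def plan(pos,th,L,s=None):
    s=s or manip.get_state();q=s["eef_rot"];R0=Ro.from_quat([*q[1:],q[0]]).as_matrix()
    x=np.array([np.sin(th),-np.cos(th),0]);y=np.array([np.sin(L)*np.cos(th),np.sin(L)*np.sin(th),-np.cos(L)])
    R=np.column_stack([x,y,np.cross(x,y)])
    tw=Ro.from_matrix(R0.T@R).as_rotvec();tr=R0.T@(np.asarray(pos)-s["eef_pos"])/1000
    print("twist",tw.round(3).tolist(),"trans",tr.round(4).tolist(),"mm",round(1000*np.linalg.norm(tr)))
def show():
    s=manip.get_state();q=s["eef_rot"];R=Ro.from_quat([*q[1:],q[0]]).as_matrix()
    print(round(s["time_s"],2),"pos",s["eef_pos"].round(1),"th",np.arctan2(-R[0,0]*-1,-R[1,0]).round(3),"lean",np.arctan2(np.hypot(*R[:2,1]),-R[2,1]).round(3),"F",s["force"].round(1),"gap",round(s["finger_gap"],1),"q",s["qpos"].round(2))
    print("D",loc(PD,s["eef_pos"]).round(1),"G",loc(PG,s["eef_pos"]).round(1))
E
python3 - <<'E'
from h import *
show()
print(proj("scene",[162,-551,238]),proj("top",[162,-551,238]),bp("top",545,330,100))
for L,z,x in((0.35,260,-130),(.7,215,-85),(.7,147,-85)):
  p=st2w(PD,x,7);print(p);plan([*p,z],.0745,L)
E
```

```text
0.1 pos [ 162.6 -551.1  238.5] th 0.287 lean 0.002 F [-0.5  0.4  0.2] gap 85.3 q [-1.41  0.28  1.51  0.    1.36 -0.12]
D [-407.6 -326.3] G [-265.  -775.4]
[284.34233959 -39.19143754] [619.91497266 402.82387937] [ 254.20090495 -521.16772005  100.        ]
[ 414.63958169 -197.99546035]
twist [0.349, 0.21, -0.039] trans [-0.2674, -0.021, 0.3417] mm 434
[ 459.51475882 -194.64606069]
twist [0.697, 0.203, -0.076] trans [-0.2578, 0.024, 0.3856] mm 465
[ 459.51475882 -194.64606069]
twist [0.697, 0.203, -0.076] trans [-0.2577, 0.092, 0.3856] mm 473
```

apply_moves:
  twist:
    - [0,0,0]
    - [0,0,0]
    - [0,0.05,0]
    - [0,0.1,0]
    - [0,0.15,0]
    - [0.1,0.2,0]
    - [0.2,0.2,-0.02]
    - [0.3,0.21,-0.04]
    - [0.35,0.21,-0.04]
    - [0.35,0.21,-0.04]
    - [0.35,0.21,-0.04]
  translation:
    - [-0.03,-0.045,0]
    - [-0.08,-0.06,0]
    - [-0.13,-0.07,0.02]
    - [-0.18,-0.07,0.05]
    - [-0.21,-0.07,0.1]
    - [-0.23,-0.07,0.15]
    - [-0.25,-0.06,0.2]
    - [-0.26,-0.05,0.25]
    - [-0.267,-0.04,0.3]
    - [-0.267,-0.02,0.342]
    - [-0.267,-0.02,0.342]
  claw: [190,190,190,190,190,190,190,190,190,190,190]
  newtons: 30

```text
time_s: 1.48
eef_pos: [415.8, -196.0, 257.2]
eef_rot: [0.602, -0.421, 0.39, -0.556]
force: [-0.4, 0.6, -0.0]
finger_gap: 21.9
```

```bash
python3 - <<'E'
from h import *
show()
p=st2w(PD,-85,7)
plan([*p,215],.0745,.7);plan([*p,147],.0745,.7)
E
```

```text
1.48 pos [ 415.8 -196.   257.2] th 0.079 lean 0.349 F [-0.4  0.6 -0. ] gap 21.9 q [-0.81 -0.06  1.91  0.3   1.09  0.57]
D [-128.7    8.9] G [ -83.3 -378.9]
twist [0.351, 0.002, -0.004] trans [0.0022, 0.0546, 0.0267] mm 61
twist [0.351, 0.002, -0.004] trans [0.0024, 0.1185, 0.0034] mm 119
```

apply_moves:
  twist:
    - [0.18,0,0]
    - [0.35,0,0]
    - [0.35,0,0]
    - [0.35,0,0]
    - [0.35,0,0]
  translation:
    - [0.002,0.02,0.02]
    - [0.002,0.055,0.027]
    - [0.002,0.08,0.018]
    - [0.002,0.108,0.007]
    - [0.002,0.108,0.007]
  claw: [190,190,190,190,190]

```text
time_s: 2.1
eef_pos: [457.9, -193.7, 156.4]
eef_rot: [0.666, -0.309, 0.29, -0.614]
force: [-0.0, -0.2, 1.0]
finger_gap: 22.0
```

```bash
python3 - <<'E'
from h import *
show()
for n in ("scene","top"): cv2.imwrite(f"pics/{n}1.png",cv2.cvtColor(optics.camera(n),cv2.COLOR_RGB2BGR))
a=cv2.imread("pics/scene1.png")[80:280,150:350];b=cv2.imread("pics/top1.png")[120:320,330:530]
cv2.imwrite("pics/c1.png",cv2.resize(np.hstack([a,b]),None,fx=2,fy=2,interpolation=cv2.INTER_CUBIC))
E
```

```text
2.1 pos [ 457.9 -193.7  156.4] th 0.077 lean 0.697 F [-0.  -0.2  1. ] gap 22.0 q [-0.97  0.07  2.27  1.03  0.71 -0.26]
D [-86.5   8.1] G [ -42.3 -368.7]
```

View pics/c1.png

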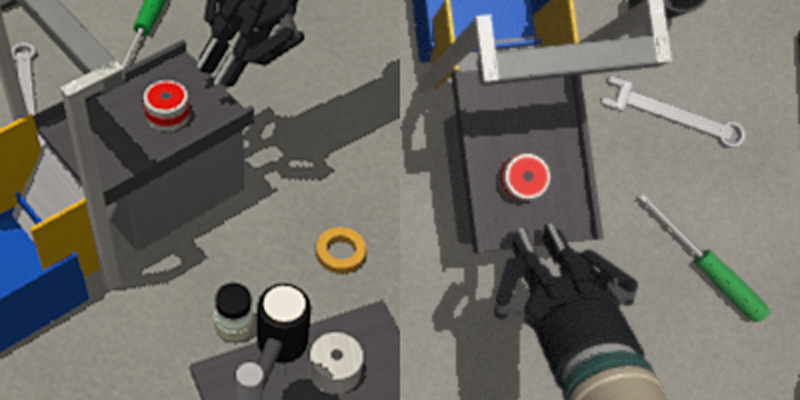

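The fingers are behind the reject, with their tips at crop (521–555,240) and the blank at (526,177). I'll check the lateral alignment by projecting the expected tip positions.

```bash
python3 - <<'E'
from h import *
s=manip.get_state();q=s["eef_rot"];R=Ro.from_quat([*q[1:],q[0]]).as_matrix()
im=cv2.imread("pics/top1.png");k=6;x0,y0=370,190
c=cv2.resize(im[y0:y0+80,x0:x0+100],None,fx=k,fy=k,interpolation=cv2.INTER_CUBIC)
for sx in(-11,11):
  for ty in (8,0,-11):
    X=s["eef_pos"]+R@np.array([sx,ty,11.]);u=(proj("top",X)-[x0,y0]+.5)*k
    cv2.circle(c,tuple(int(a) for a in u),3,(0,255,0),-1)
cv2.imwrite("pics/c2.png",c)
E
```

```text
(no output)
```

View pics/c2.png

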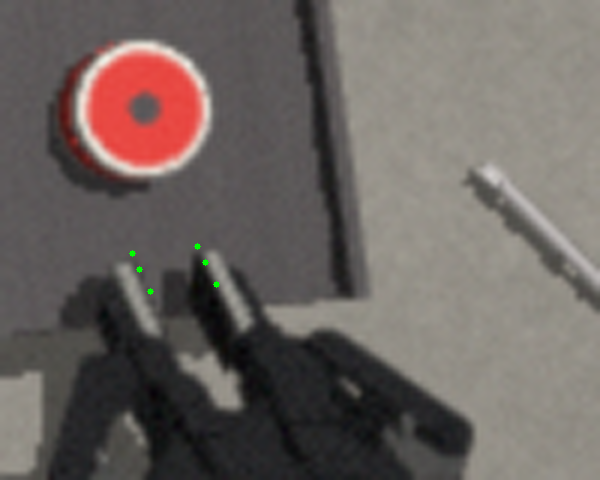

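apply_moves:
  twist:
    - [0,0,0]
    - [0,0,0]
    - [0,0,0]
    - [0,0,0]
    - [0,0,0]
    - [0,0,0]
    - [0,0,0]
    - [0,0,0]
    - [0,0,0]
    - [0,0,0]
    - [0,0,0]
  translation:
    - [-0.002,0.0084,-0.0071]
    - [-0.002,0.018,0.0044]
    - [-0.002,0.0245,0.0121]
    - [-0.002,0.0309,0.0197]
    - [-0.002,0.0373,0.0274]
    - [-0.002,0.0437,0.0351]
    - [-0.002,0.0501,0.0428]
    - [-0.002,0.0566,0.0504]
    - [-0.002,0.063,0.0581]
    - [-0.002,0.0694,0.0658]
    - [-0.002,0.0726,0.0696]
  claw: [190,190,190,190,190,190,190,190,190,190,190]

```text
time_s: 3.58
eef_pos: [559.7, -185.2, 148.2]
eef_rot: [0.666, -0.309, 0.287, -0.615]
force: [-1.5, -0.9, 0.1]
finger_gap: 21.5
```

```bash
cat > snap.py <<'E'
import sys
from h import *
n=sys.argv[1];x,y,w,h,X,Y=map(int,sys.argv[2:8])
show()
A=cv2.cvtColor(optics.camera("scene"),cv2.COLOR_RGB2BGR);B=cv2.cvtColor(optics.camera("top"),cv2.COLOR_RGB2BGR)
cv2.imwrite(f"pics/scene_{n}.png",A);cv2.imwrite(f"pics/top_{n}.png",B)
cv2.imwrite(f"pics/c_{n}.png",cv2.resize(np.hstack([A[y:y+h,x:x+w],B[Y:Y+h,X:X+w]]),None,fx=2,fy=2,interpolation=cv2.INTER_CUBIC))
E
python3 snap.py 3 100 70 200 200 330 60
```

```text
3.58 pos [ 559.7 -185.2  148.2] th 0.078 lean 0.7 F [-1.5 -0.9  0.1] gap 21.5 q [-0.73  0.19  2.14  1.08  0.56 -0.12]
D [15.6  8.9] G [  56.  -341.2]
```

View pics/c_3.png

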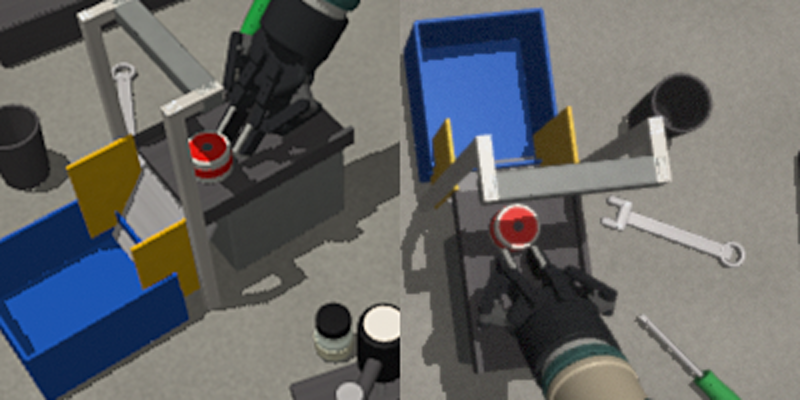

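The blank sits in the cradle at top crop (517,227) and is moving straight. I'll continue under the bar and off the edge.

apply_moves:
  twist:
    - [0,0,0]
    - [0,0,0]
    - [0,0,0]
    - [0,0,0]
    - [0,0,0]
    - [0,0,0]
    - [0,0,0]
    - [0,0,0]
    - [0,0,0]
  translation:
    - [0,0.0079,0.0064]
    - [0,0.0144,0.014]
    - [0,0.0208,0.0217]
    - [0,0.0273,0.0293]
    - [0,0.0324,0.0354]
    - [0,0.0376,0.0415]
    - [0,0.0414,0.0461]
    - [0,0.0414,0.0461]
    - [0,0.0414,0.0461]
  claw: [190,190,190,190,190,190,190,190,190]

```text
time_s: 4.8
eef_pos: [621.1, -180.3, 146.1]
eef_rot: [0.666, -0.309, 0.287, -0.615]
force: [0.5, -0.1, 0.1]
finger_gap: 21.8
```

```bash
python3 snap.py 4 100 70 200 200 330 60
```

```text
4.8 pos [ 621.1 -180.3  146.1] th 0.079 lean 0.7 F [ 0.5 -0.1  0.1] gap 21.8 q [-0.63  0.26  2.04  1.05  0.5   0.01]
D [77.2  9.3] G [ 115.4 -324.7]
```

View pics/c_4.png

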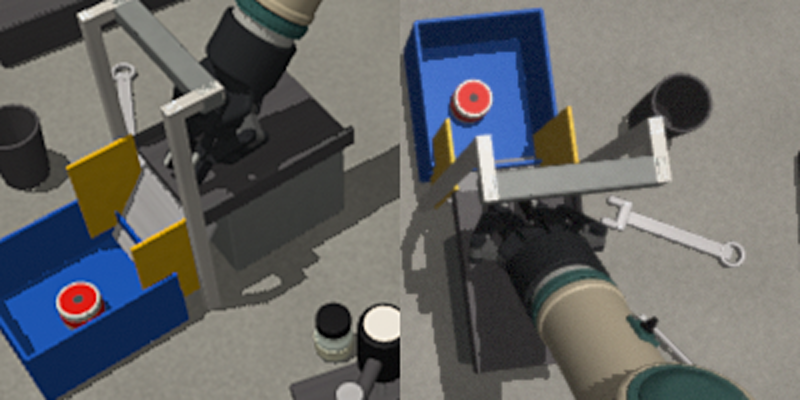

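The reject lies in the bin, at top crop (472,101). I'll retract and plan the approach to the fresh blank.

```bash
python3 - <<'E'
from h import *
seat=st2w(PG,35,0);print("seat",seat, "rej",[bp("top",330+472/2,60+101/2,35),loc(PD,bp("top",330+472/2,60+101/2,35))])
d=seat-np.array([545.2,153.5]);print(d,np.arctan2(d[1],d[0]))
plan([*st2w(PD,-60,9),160],.0745,.7)
plan([*st2w(PD,-85,9),240],.0745,.7)
plan([460,0,240],0,.7)
plan([470,153.5,230],0,.7)
E
```

```text
seat [603.43146955 153.79681284] rej [array([ 749.8030214 , -654.64982671,   35.        ]), array([ 170.24446097, -473.33426412])]
[58.23146955  0.29681284] 0.005097076709118139
twist [0.0, 0.002, -0.004] trans [-0.0003, -0.0989, -0.096] mm 138
twist [0.0, 0.002, -0.004] trans [-0.0005, -0.1762, -0.0636] mm 187
twist [0.0, 0.059, -0.052] trans [-0.1925, -0.1658, -0.0518] mm 259
twist [0.0, 0.059, -0.052] trans [-0.3448, -0.1438, -0.0416] mm 376
```

apply_moves:
  twist:
    - [0,0,0]
    - [0,0,0]
    - [0,0,0]
    - [0,0,0]
    - [0,0.02,-0.01]
    - [0,0.04,-0.03]
    - [0,0.059,-0.052]
    - [0,0.059,-0.052]
    - [0,0.059,-0.052]
    - [0,0.059,-0.052]
    - [0,0.059,-0.052]
    - [0,0.059,-0.052]
  translation:
    - [0,-0.03,-0.033]
    - [0,-0.065,-0.064]
    - [0,-0.1,-0.096]
    - [0,-0.14,-0.08]
    - [-0.02,-0.176,-0.064]
    - [-0.07,-0.17,-0.06]
    - [-0.13,-0.168,-0.055]
    - [-0.19,-0.166,-0.052]
    - [-0.25,-0.16,-0.048]
    - [-0.3,-0.15,-0.044]
    - [-0.345,-0.144,-0.042]
    - [-0.345,-0.144,-0.042]
  claw: [190,190,190,190,190,190,190,190,190,190,190,190]

```text
time_s: 6.4
eef_pos: [464.0, 102.4, 227.6]
eef_rot: [-0.636, 0.305, -0.303, 0.641]
force: [0.7, -0.6, 0.2]
finger_gap: 22.0
```

```bash
python3 - <<'E'
from h import *
show();plan([480,153.5,165],0,.7);plan([485,153.5,145],0,.7)
E
python3 snap.py 5 215 170 200 200 150 90
```

```text
6.4 pos [464.  102.4 227.6] th -0.006 lean 0.682 F [ 0.7 -0.6  0.2] gap 22.0 q [ 0.14 -0.14  2.21 -0.25  0.4   1.92]
D [-58.4 302.9] G [-92.2 -76.7]
twist [0.018, -0.001, 0.007] trans [-0.0514, 0.0583, -0.0271] mm 82
twist [0.018, -0.001, 0.007] trans [-0.0516, 0.077, -0.0358] mm 99
6.4 pos [464.  102.4 227.6] th -0.006 lean 0.682 F [ 0.7 -0.6  0.2] gap 22.0 q [ 0.14 -0.14  2.21 -0.25  0.4   1.92]
D [-58.4 302.9] G [-92.2 -76.7]
```

View pics/c_5.png

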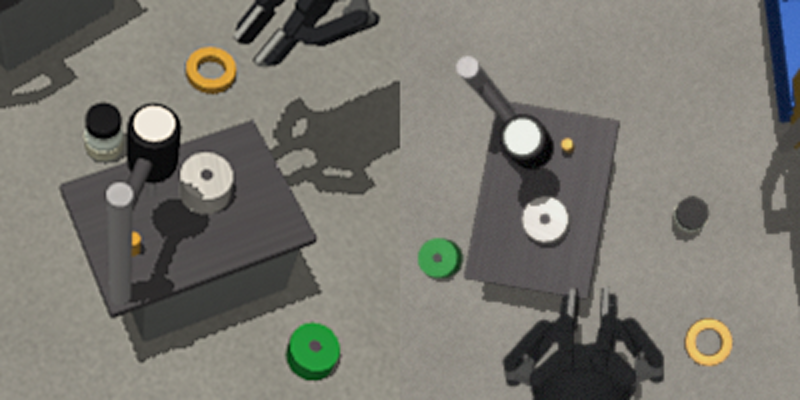

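apply_moves:
  twist:
    - [0,0,0]
    - [0.018,0,0.007]
    - [0.018,0,0.007]
    - [0.018,0,0.007]
    - [0.018,0,0.007]
    - [0.018,0,0.007]
  translation:
    - [-0.03,0,0]
    - [-0.051,0.015,0]
    - [-0.0514,0.035,-0.015]
    - [-0.0514,0.058,-0.027]
    - [-0.0514,0.068,-0.031]
    - [-0.0514,0.068,-0.031]
  claw: [190,190,190,190,190,190]

```text
time_s: 7.25
eef_pos: [484.3, 152.4, 159.0]
eef_rot: [0.642, -0.3, 0.301, -0.638]
force: [0.2, 0.5, 0.2]
finger_gap: 21.6
```

```bash
python3 snap.py 6 215 170 200 200 150 90;python3 - <<'E'
from h import *
plan([485,153.5,145.5],0,.7)
plan([510,153.5,145.5],0,.7)
E
```

```text
7.25 pos [484.3 152.4 159. ] th 0.003 lean 0.693 F [0.2 0.5 0.2] gap 21.6 q [ 0.3   0.04  2.29 -0.92  0.23  2.7 ]
D [-34.4 351.3] G [-81.7 -23.8]
twist [0.005, 0.001, -0.006] trans [-0.0004, 0.0114, -0.0089] mm 14
twist [0.005, 0.001, -0.006] trans [-0.0003, 0.0274, 0.0103] mm 29
```

View pics/c_6.png

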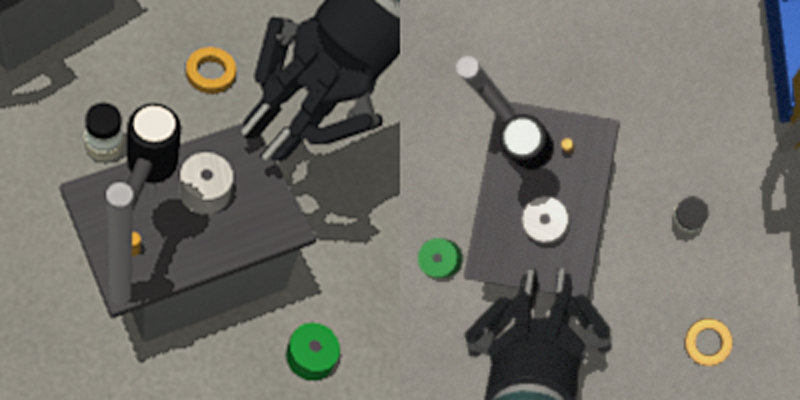

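q6 is at its 2.70 rad limit. The half turn about the tool y gives an equivalent grasp, so I'll back up and take it, which brings q6 down by π.

apply_moves:
  twist:
    - [0,-0.1,0]
    - [0,-0.27,0]
    - [0,-0.45,0]
    - [0,-0.63,0]
    - [0,-0.81,0]
    - [0,-0.99,0]
    - [0,-1.17,0]
    - [0,-1.35,0]
    - [0,-1.53,0]
    - [0,-1.71,0]
    - [0,-1.89,0]
    - [0,-2.07,0]
  translation:
    - [0,-0.02,0.004]
    - [0,-0.04,0.01]
    - [0,-0.06,0.016]
    - [0,-0.073,0.022]
    - [0,-0.073,0.022]
    - [0,-0.073,0.022]
    - [0,-0.073,0.022]
    - [0,-0.073,0.022]
    - [0,-0.073,0.022]
    - [0,-0.073,0.022]
    - [0,-0.073,0.022]
    - [0,-0.073,0.022]
  claw: [190,190,190,190,190,190,190,190,190,190,190,190]

```text
time_s: 8.85
eef_pos: [454.6, 152.7, 231.4]
eef_rot: [-0.586, 0.701, 0.401, 0.068]
force: [0.1, 0.5, -0.1]
finger_gap: 21.7
```

```bash
sed -i 's/def plan(pos,th,L,s=None):/def plan(pos,th,L,s=None,flip=False):/; s/    tw=Ro/    if flip: R=R@np.diag([-1,1,-1])\n    tw=Ro/' h.py; python3 - <<'E'
from h import *
show();plan([470,153.5,215],0,.62,flip=True)
E
```

```text
8.85 pos [454.6 152.7 231.4] th 2.196 lean 0.697 F [ 0.1  0.5 -0.1] gap 21.7 q [ 0.33 -0.12  2.2  -0.49  0.44  0.2 ]
D [-64.  353.7] G [-110.9  -29.2]
twist [0.066, -1.066, 0.048] trans [0.0014, 0.0225, -0.0] mm 22
```

apply_moves:
  twist:
    - [0.01,-0.18,0.01]
    - [0.02,-0.36,0.02]
    - [0.03,-0.54,0.03]
    - [0.045,-0.72,0.033]
    - [0.055,-0.9,0.04]
    - [0.066,-1.066,0.048]
    - [0.066,-1.066,0.048]
    - [0.066,-1.066,0.048]
  translation:
    - [0,0.005,0]
    - [0,0.01,0]
    - [0,0.015,0]
    - [0.001,0.022,0]
    - [0.0014,0.0225,0]
    - [0.0014,0.0225,0]
    - [0.0014,0.0225,0]
    - [0.0014,0.0225,0]
  claw: [190,190,190,190,190,190,190,190]

```text
time_s: 9.85
eef_pos: [469.9, 153.5, 215.6]
eef_rot: [-0.325, 0.629, 0.628, -0.322]
force: [0.2, 0.5, 0.2]
finger_gap: 22.0
```

```bash
python3 - <<'E'
from h import *
show();plan([484,153.5,165],0,.62,flip=True);plan([484,153.5,145],0,.62,flip=True)
E
```

```text
9.85 pos [469.9 153.5 215.6] th 3.139 lean 0.621 F [0.2 0.5 0.2] gap 22.0 q [ 0.3  -0.06  2.15 -0.37  0.49 -0.99]
D [-48.7 353.4] G [-96.  -25.4]
twist [0.001, -0.003, 0.0] trans [-0.0001, 0.0493, 0.018] mm 52
twist [0.001, -0.003, 0.0] trans [-0.0002, 0.0656, 0.0296] mm 72
```

apply_moves:
  twist:
    - [0,0,0]
    - [0,0,0]
    - [0,0,0]
    - [0,0,0]
    - [0,0,0]
  translation:
    - [0,0.025,0.009]
    - [0,0.049,0.018]
    - [0,0.058,0.024]
    - [0,0.064,0.029]
    - [0,0.064,0.029]
  claw: [190,190,190,190,190]

```text
time_s: 10.48
eef_pos: [483.1, 153.5, 146.0]
eef_rot: [-0.325, 0.629, 0.628, -0.322]
force: [-0.1, 0.4, 0.0]
finger_gap: 21.6
```

```bash
python3 snap.py 7 215 170 200 200 150 90;python3 - <<'E'
from h import *
for x in (484,540,568): plan([x,153.5,145.5],0,.62,flip=True)
s=manip.get_state();q=s["eef_rot"];R=Ro.from_quat([*q[1:],q[0]]).as_matrix()
im=cv2.imread("pics/top_7.png");k=6;x0,y0=180,180
c=cv2.resize(im[y0:y0+80,x0:x0+100],None,fx=k,fy=k,interpolation=cv2.INTER_CUBIC)
for sx in(-11,11):
  for ty in (5,-11):
    X=s["eef_pos"]+R@np.array([sx,ty,-11.]);u=(proj("top",X)-[x0,y0]+.5)*k
    cv2.circle(c,tuple(int(a) for a in u),3,(0,255,0),-1)
cv2.imwrite("pics/c8.png",c)
E
```

```text
10.47 pos [483.1 153.5 146. ] th 3.138 lean 0.619 F [-0.1  0.4  0. ] gap 21.6 q [ 0.29  0.06  2.25 -0.63  0.28 -0.72]
D [-35.6 352.4] G [-83.2 -23. ]
twist [0.001, -0.004, 0.001] trans [-0.0003, 0.0014, 0.0007] mm 2
twist [0.001, -0.004, 0.001] trans [-0.0001, 0.034, -0.0448] mm 56
twist [0.001, -0.004, 0.001] trans [-0.0, 0.0503, -0.0676] mm 84
```

View pics/c_7.png

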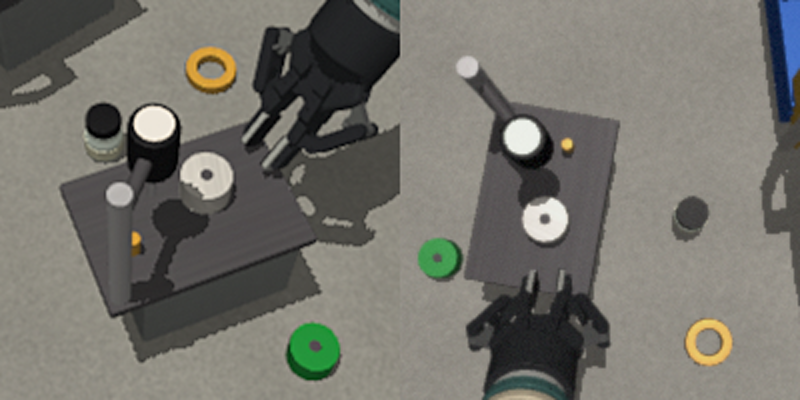

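View pics/c8.png

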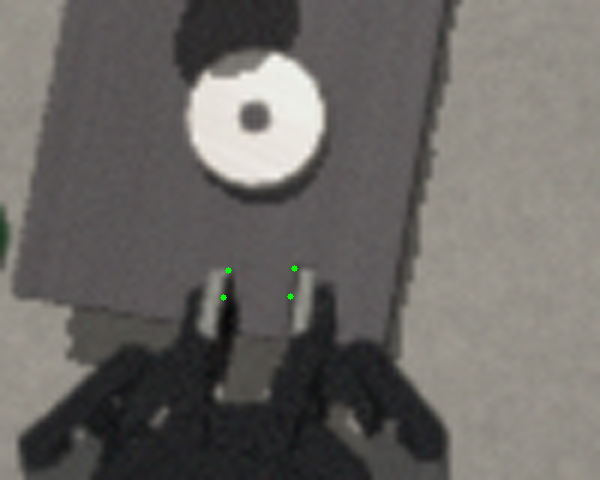

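Fingers centred behind the blank: tips at crop (262,270), blank hub at (255,117). Pushing straight along world x towards the seat.

apply_moves:
  twist:
    - [0,0,0]
    - [0,0,0]
    - [0,0,0]
    - [0,0,0]
    - [0,0,0]
    - [0,0,0]
    - [0,0,0]
    - [0,0,0]
    - [0,0,0]
    - [0,0,0]
  translation:
    - [0,0.0087,-0.0122]
    - [0,0.0134,-0.0187]
    - [0,0.0174,-0.0244]
    - [0,0.0215,-0.0301]
    - [0,0.0256,-0.0358]
    - [0,0.0296,-0.0415]
    - [0,0.0337,-0.0472]
    - [0,0.0378,-0.0529]
    - [0,0.0412,-0.0578]
    - [0,0.0412,-0.0578]
  claw: [190,190,190,190,190,190,190,190,190,190]

```text
time_s: 11.82
eef_pos: [555.4, 153.6, 147.3]
eef_rot: [-0.325, 0.63, 0.628, -0.322]
force: [-0.5, 0.6, 0.2]
finger_gap: 21.6
```

```bash
python3 snap.py 9 215 170 200 200 150 90
```

```text
11.82 pos [555.4 153.6 147.3] th 3.138 lean 0.622 F [-0.5  0.6  0.2] gap 21.6 q [ 0.23  0.15  2.13 -0.51  0.28 -0.89]
D [ 36.6 347.1] G [-12.1  -9.3]
```

View pics/c_9.png

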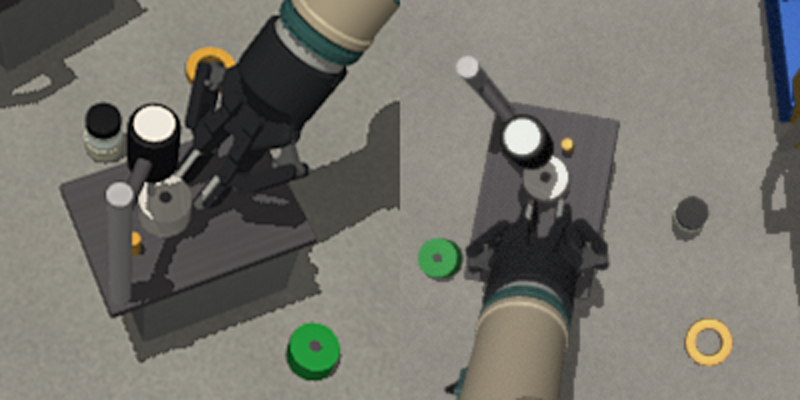

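```bash
python3 - <<'E'
from h import *
for l in (("top",150+145/2-.25,90+177/2-.25),("scene",215+166/2-.25,170+198/2-.25)):
  X=bp(*l,160);print(X.round(1),loc(PG,X).round(1))
E
```

```text
[587.7 152.7 160. ] [19.7 -4.1]
[586.1 153.7 160. ] [18.  -3.4]
```

apply_moves:
  twist:
    - [0,0,0]
    - [0,0,0]
    - [0,0,0]
    - [0,0,0]
    - [0,0,0]
  translation:
    - [0,0.003,-0.003]
    - [0,0.005,-0.0057]
    - [0,0.007,-0.0085]
    - [0,0.0085,-0.0105]
    - [0,0.0085,-0.0105]
  claw: [190,190,190,190,190]

```text
time_s: 12.55
eef_pos: [568.7, 153.5, 146.5]
eef_rot: [-0.325, 0.629, 0.628, -0.322]
force: [-0.3, 0.0, -0.6]
finger_gap: 21.6
```

```bash
python3 -c "
from h import *
show()"
```

```text
12.55 pos [568.7 153.5 146.5] th 3.138 lean 0.622 F [-0.3  0.  -0.6] gap 21.6 q [ 0.22  0.17  2.11 -0.49  0.28 -0.91]
D [ 49.8 346.1] G [ 0.9 -6.8]
```

Predicted contact is at TCP x ≈ 572, so I'll step 2 mm at a time and watch the force.

apply_moves:
  twist:
    - [0,0,0]
    - [0,0,0]
    - [0,0,0]
  translation:
    - [0,0.0006,-0.0008]
    - [0,0.0012,-0.0016]
    - [0,0.0012,-0.0016]
  claw: [190,190,190]

```text
time_s: 12.92
eef_pos: [570.7, 153.5, 146.4]
eef_rot: [-0.325, 0.629, 0.628, -0.322]
force: [-0.3, -0.7, 0.5]
finger_gap: 21.6
```

apply_moves:
  twist:
    - [0,0,0]
    - [0,0,0]
    - [0,0,0]
  translation:
    - [0,0.0006,-0.0008]
    - [0,0.0012,-0.0016]
    - [0,0.0012,-0.0016]
  claw: [190,190,190]

```text
time_s: 13.3
eef_pos: [571.5, 153.4, 146.0]
eef_rot: [-0.325, 0.629, 0.628, -0.322]
force: [-6.5, 0.8, 4.4]
finger_gap: 21.8
```

```bash
python3 snap.py 10 215 170 200 200 150 90; python3 - <<'E'
from h import *
a=cv2.imread("pics/scene_10.png")[225:295,250:350];b=cv2.imread("pics/top_10.png")[135:205,180:280]
cv2.imwrite("pics/c11.png",cv2.resize(np.hstack([a,b]),None,fx=4,fy=4,interpolation=cv2.INTER_CUBIC))
E
```

```text
13.3 pos [571.5 153.4 146. ] th 3.138 lean 0.62 F [-6.5  0.8  4.4] gap 21.8 q [ 0.22  0.18  2.11 -0.48  0.28 -0.92]
D [ 52.6 345.8] G [ 3.7 -6.4]
```

View pics/c11.png

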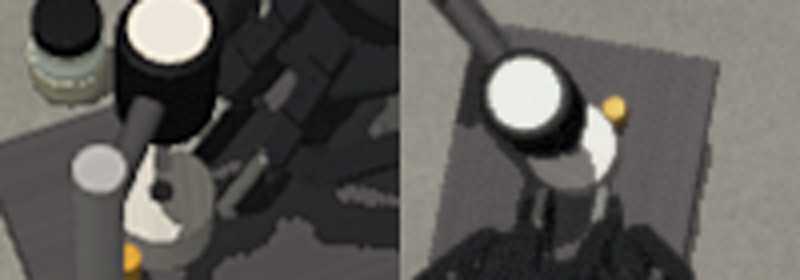

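```bash
python3 - <<'E'
from h import *
X=bp("scene",250+162/4-.4,225+190/4-.4,160);print(X.round(1),loc(PG,X).round(1))
A=cv2.imread("pics/scene_10.png")
# expected seat outline in both
for n in("scene","top"):
  im=cv2.imread(f"pics/{n}_10.png");x0,y0=((250,225) if n=="scene" else (180,135));k=8
  c=cv2.resize(im[y0:y0+70,x0:x0+70+30*0],None,fx=k,fy=k,interpolation=cv2.INTER_CUBIC)
  w=st2w(PG,35,0)
  pts=[(proj(n,[w[0]+23*np.cos(a),w[1]+23*np.sin(a),160])-[x0,y0]+.5)*k for a in np.linspace(0,6.28,60)]
  cv2.polylines(c,[np.int32(pts)],True,(0,255,0),1)
  for py in(18.6,-18.6):
    pw=st2w(PG,57,py);pts=[(proj(n,[pw[0]+6*np.cos(a),pw[1]+6*np.sin(a),154])-[x0,y0]+.5)*k for a in np.linspace(0,6.28,30)]
    cv2.polylines(c,[np.int32(pts)],True,(0,0,255),1)
  cv2.imwrite(f"pics/o_{n}.png",c)
cv2.imwrite("pics/o.png",cv2.resize(np.hstack([cv2.imread("pics/o_scene.png"),cv2.imread("pics/o_top.png")]),None,fx=.7,fy=.7))
E
```

```text
[600.4 152.1 160. ] [32.4 -2.2]
```

View pics/o.png

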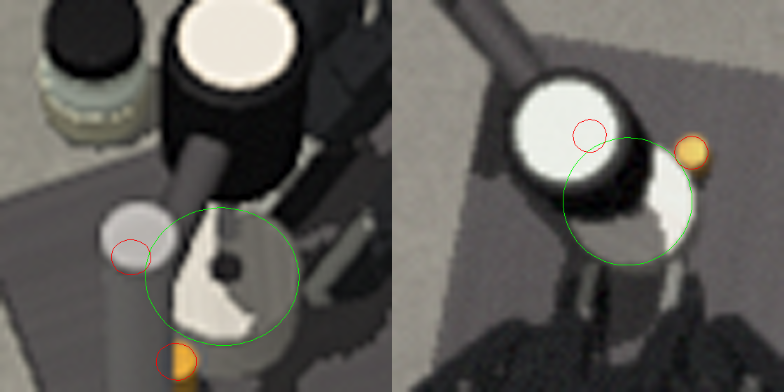

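The contact force is 6.5 N, but the hub in the scene picture gives stand (32.4, −2.2). That puts the blank on the right pin only, about 2–3 mm short. I'll push to the left while pressing forward so that it rolls onto the left pin.

apply_moves:
  twist:
    - [0,0,0]
    - [0,0,0]
    - [0,0,0]
  translation:
    - [0.0012,0.0003,-0.0004]
    - [0.0025,0.0006,-0.0008]
    - [0.0025,0.0006,-0.0008]
  claw: [190,190,190]

```text
time_s: 13.78
eef_pos: [572.3, 155.7, 145.8]
eef_rot: [-0.325, 0.629, 0.628, -0.322]
force: [-4.8, -0.9, 1.6]
finger_gap: 21.9
```

apply_moves:
  twist:
    - [0,0,0]
    - [0,0,0]
  translation:
    - [0.0005,0.0005,-0.0007]
    - [0.001,0.0006,-0.0008]
  claw: [190,190]

```text
time_s: 14.02
eef_pos: [572.5, 155.9, 145.5]
eef_rot: [-0.325, 0.63, 0.627, -0.323]
force: [-6.6, -4.2, 4.1]
finger_gap: 21.9
```

```bash
cat > ov.py <<'E'
import sys
from h import *
n0=sys.argv[1];show();out=[]
for n in("scene","top"):
  im=cv2.cvtColor(optics.camera(n),cv2.COLOR_RGB2BGR);cv2.imwrite(f"pics/{n}_{n0}.png",im)
  x0,y0=((250,225) if n=="scene" else (180,135));k=5.6
  c=cv2.resize(im[y0:y0+70,x0:x0+70],None,fx=k,fy=k,interpolation=cv2.INTER_CUBIC)
  w=st2w(PG,35,0)
  for r in(23,3):
    pts=[(proj(n,[w[0]+r*np.cos(a),w[1]+r*np.sin(a),160])-[x0,y0]+.5)*k for a in np.linspace(0,6.28,60)]
    cv2.polylines(c,[np.int32(pts)],True,(0,255,0),1)
  out.append(c)
cv2.imwrite(f"pics/o_{n0}.png",np.hstack(out))
E
python3 ov.py 12
```

```text
14.03 pos [572.5 155.9 145.5] th 3.137 lean 0.618 F [-6.6 -4.2  4.1] gap 21.9 q [ 0.23  0.18  2.1  -0.49  0.29 -0.91]
D [ 53.8 348.2] G [ 4.3 -3.7]
```

View pics/o_12.png

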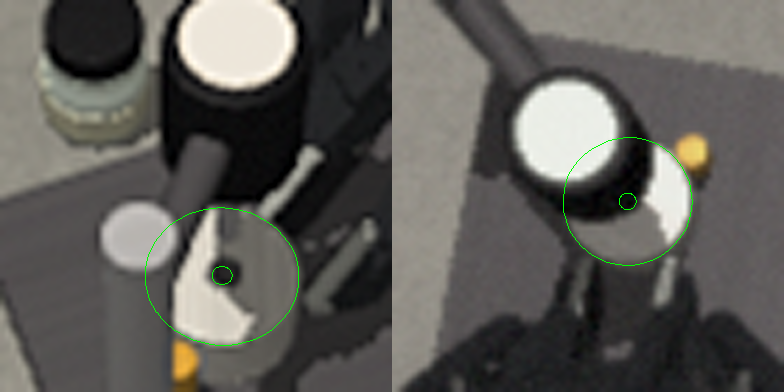

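The hub moved to about (226,273), nearly on target, and lateral resistance has appeared. I'll press a little more along the stand axis to confirm that both pins resist.

apply_moves:
  twist:
    - [0,0,0]
    - [0,0,0]
    - [0,0,0]
  translation:
    - [0.0005,0.001,-0.0014]
    - [0.001,0.0015,-0.002]
    - [0.001,0.0015,-0.002]
  claw: [190,190,190]

```text
time_s: 14.5
eef_pos: [572.9, 155.7, 144.3]
eef_rot: [-0.326, 0.63, 0.626, -0.325]
force: [-10.9, -3.2, 7.4]
finger_gap: 22.0
```

```bash
python3 ov.py 13; python3 - <<'E'
from h import *
for n in (12,13):
  im=cv2.imread(f"pics/scene_{n}.png")[265:282,280:300]
  cv2.imwrite(f"pics/h_{n}.png",cv2.resize(im,None,fx=20,fy=20,interpolation=cv2.INTER_CUBIC))
cv2.imwrite("pics/h.png",np.hstack([cv2.imread("pics/h_12.png"),cv2.imread("pics/h_13.png")]))
print(proj("scene",[*st2w(PG,35,0),160]))
E
```

```text
14.5 pos [572.9 155.7 144.3] th 3.135 lean 0.614 F [-10.9  -3.2   7.4] gap 22.0 q [ 0.23  0.18  2.1  -0.49  0.29 -0.91]
D [ 54.1 347.9] G [ 4.7 -3.9]
[289.15442199 273.71004004]
```

View pics/o_13.png

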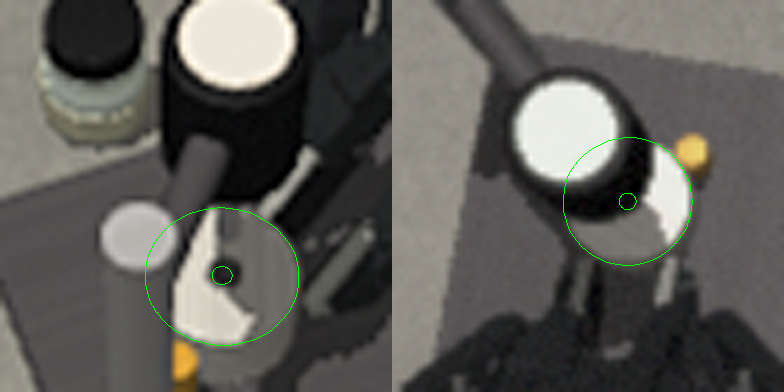

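View pics/h.png

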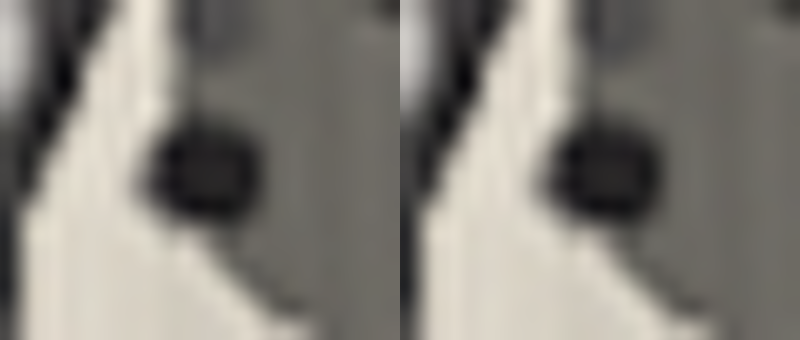

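Hub at scene px (289.9,273.1), against (289.2,273.7) predicted. The force balance in the stand frame (10 N forward, 5 N left) means the left pin is loaded. Easing right under forward pressure will check the right pin.

apply_moves:
  twist:
    - [0,0,0]
    - [0,0,0]
    - [0,0,0]
  translation:
    - [-0.001,0,-0.0004]
    - [-0.0025,0,-0.0008]
    - [-0.0025,0,-0.0008]
  claw: [190,190,190]

```text
time_s: 14.98
eef_pos: [572.7, 154.0, 144.1]
eef_rot: [-0.327, 0.629, 0.626, -0.325]
force: [-7.0, 3.9, 0.7]
finger_gap: 21.9
```

```bash
python3 ov.py 14; python3 - <<'E'
from h import *
n=14
im=cv2.imread(f"pics/scene_{n}.png")[265:282,280:300]
cv2.imwrite(f"pics/h_{n}.png",np.hstack([cv2.imread("pics/h_13.png"),cv2.resize(im,None,fx=20,fy=20,interpolation=cv2.INTER_CUBIC)]))
X=bp("scene",289.85,273.1,160);print(X,loc(PG,X))
E
```

```text
14.97 pos [572.7 154.  144.1] th 3.136 lean 0.613 F [-7.   3.9  0.7] gap 21.9 q [ 0.22  0.18  2.1  -0.47  0.29 -0.92]
D [ 53.9 346.2] G [ 4.8 -5.6]
[601.82193054 153.45884742 160.        ] [33.48312651 -0.63555587]
```

View pics/h_14.png

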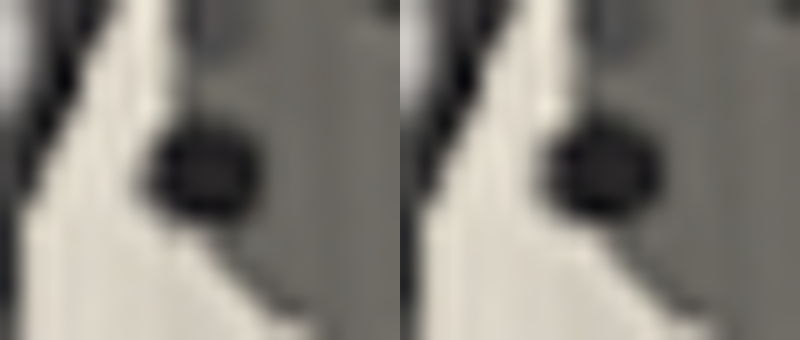

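The hub didn't move under left or right load, and the lateral force reversed sign, so both pins are touching. I'll withdraw straight back, then up.

apply_moves:
  twist:
    - [0,0,0]
    - [0,0,0]
    - [0,0,0]
    - [0,0,0]
    - [0,0,0]
    - [0,0,0]
    - [0,0,0]
    - [0,0,0]
    - [0,0,0]
  translation:
    - [0.0005,-0.002,0.003]
    - [0.0005,-0.006,0.008]
    - [0.0005,-0.015,0.02]
    - [0.0005,-0.03,0.041]
    - [0.0005,-0.046,0.065]
    - [0.0005,-0.075,0.06]
    - [0.0005,-0.11,0.05]
    - [0.0005,-0.14,0.04]
    - [0.0005,-0.14,0.04]
  claw: [190,190,190,190,190,190,190,190,190]

```text
time_s: 16.2
eef_pos: [459.9, 155.5, 238.8]
eef_rot: [-0.326, 0.63, 0.627, -0.322]
force: [-0.5, -0.5, -0.4]
finger_gap: 22.1
```

```bash
python3 ov.py 15; python3 - <<'E'
from h import *
n=15
im=cv2.imread(f"pics/scene_{n}.png")[265:282,280:300]
cv2.imwrite(f"pics/h_{n}.png",np.hstack([cv2.imread("pics/h_13.png"),cv2.resize(im,None,fx=20,fy=20,interpolation=cv2.INTER_CUBIC)]))
E
```

```text
16.2 pos [459.9 155.5 238.8] th 3.136 lean 0.619 F [-0.5 -0.5 -0.4] gap 22.1 q [ 0.32 -0.11  2.12 -0.35  0.56 -1.01]
D [-58.5 356.2] G [-106.3  -25.4]
```

View pics/h_15.png

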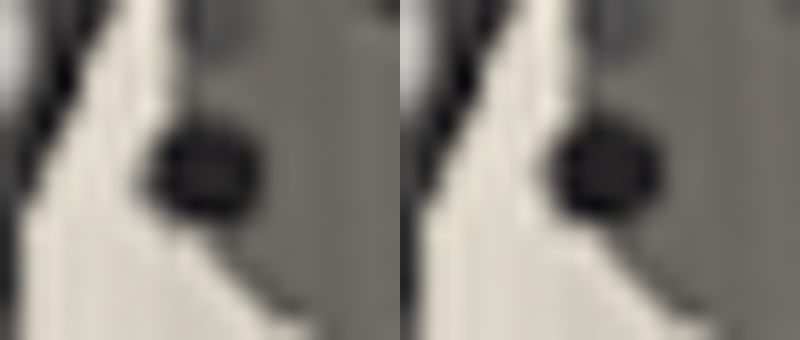

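View pics/o_15.png

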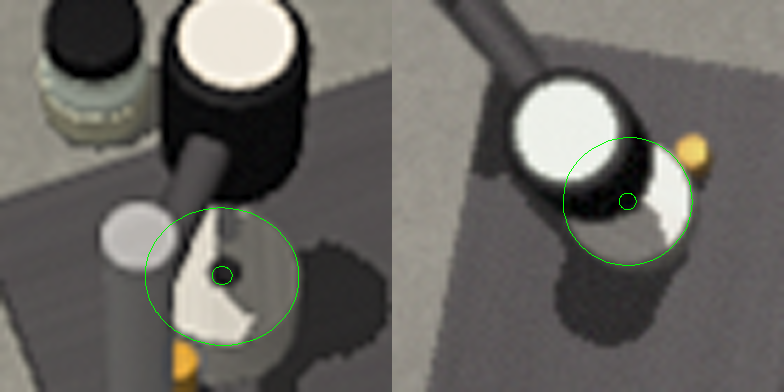

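View pics/scene_15.png

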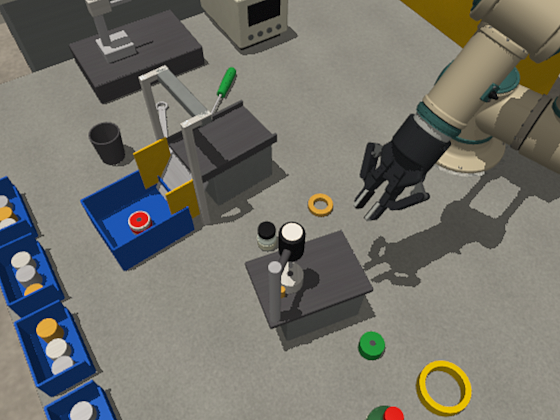

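The fresh blank stayed put, with its hub at scene (289.9,273.1) and its top matching the seat outline. The reject is in the bin at (140,221), and the jar and ring gauge are unmoved. Handing in.

```bash
python3 -c "
from station import manip
print(manip.sign_off(), manip.get_state()['time_s'])"
```

```text
the job is handed in; nothing more can be done
the job is handed in; nothing more can be done
```

Both blanks are where the task wanted them, and I handed the job in at about 16.3 s of the 46 s allowed. The sign-off gives no verdict, so this rests on my own checks.

- **Reject:** I pushed it along its lane with the tool leaned 40° back, under the light bar and off the edge. It lies in the blue bin in both camera views.
- **Fresh blank:** I pushed it under the gauge head with the tool leaned 35.5°. It met the right pin first, about 3 mm off the seat, so I nudged it left until both pins took load. It did not move when pressed left or right, or when I withdrew.
- **One reading disagrees slightly:** the last hub measurement, from the scene camera, puts the fresh blank about 1.6 mm from my fitted seat. That is inside the 2 mm calibration error and the 3 mm tolerance. The top view matches the seat outline.
- **Joint limit:** wrist joint 6 read 2.70 rad, its range limit, on my first approach to the fresh blank. I backed off and turned the gripper half a turn before going on. I could not tell whether the run counted that as passing the limit.
- **Forces and other objects:** the highest wrist force I read was about 14 N. The jar and ring gauge look unmoved in the last scene picture.

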